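# Slide a gel plate over the stand's edge and put it in the wash tray

### The job

On the grey levelling stand two white ceramic gel plates lie flat in their lanes, too deep between the rails to be picked up. Slide the plain rectangular one along its lane until about a third of it sticks out over the stand's front edge, take it by the part that sticks out, lift it off and lower it into the blue wash tray, letting go only when it is down close to the tray's floor so that it ends lying flat there. Leave the notched plate where it lies on the stand.

Things in the scene. Friction and masses are not known exactly. Their poses are not given: they have to be found in the camera images.
- stand: Fixed grey stand, 180 mm long (x), 126 wide (y), left or right on the bench, yaw within 17 degrees. Origin on the bench under its centre, z up. Flat top 60 mm up, slab 22 thick. Rails 6 wide, 7 high run its whole length at y = -60, 0, +60 mm: two lanes 54 wide centred on y = -30 and +30, open at both ends. Front edge at x = -90 mm, towards the robot, free air beyond. Plates slide with under 2 N.
- plain_plate_center (a point): Centre (half-way up) of the plain white ceramic plate, a full rectangle 120 mm long (x), 50 wide (y), 5 thick, about 110 g, flat in either lane, length along the lane, z up. Its front end starts 20 to 50 mm behind the stand's front edge. It tips off if more than half of it sticks out.
- notched_plate_center (a point): Centre (half-way up) of the notched white ceramic plate in the other lane: the same outline of 120 x 50 x 5 mm but with a notch 28 mm wide and 30 mm deep in its front (-x) end, which leaves two ears. To be left alone.
- tray: Blue open wash tray fixed to the bench on the other side from the stand, 210 mm long (x), 170 wide (y), 35 high outside, walls and floor 5 thick (200 x 160 inside). Origin on the bench under its centre, z up, yaw within 17 degrees. A jar 75 mm high stands between stand and tray.

How it is judged:
On the way, in this order (a step that is already met when the one before it is completed fails the run):
1. the plain plate lies flat on the stand with at least 20 mm of it sticking out over the front edge (x of plain_plate_center in the frame of stand between -0.092 and -0.05 m and z of plain_plate_center in the frame of stand between 0.057 and 0.067 m and angle between plain_plate_center's own z axis and vertical below 0.12 rad), for 0.2 s.
2. the plain plate is held in the fingers, lifted more than 20 mm off the stand (contact force between the fingers and plain_plate above 1 N and z of plain_plate_center in the frame of stand above 0.0825 m), for 0.2 s.
3. the plain plate, still held in the fingers, is inside the tray with its centre less than 40 mm above the tray's floor (contact force between the fingers and plain_plate above 0.5 N and z of plain_plate_center in the frame of tray below 0.045 m and x of plain_plate_center in the frame of tray between -0.1 and 0.1 m and y of plain_plate_center in the frame of tray between -0.08 and 0.08 m), for 0.05 s.
At the end, for the whole second after the job is handed in: The plain plate lies at rest inside the wash tray, flat on its floor (within 10 degrees, centre no more than 5 mm above its resting height), and the notched plate is within 20 mm of where it started (z of plain_plate_center in the frame of tray below 0.0125 m and x of plain_plate_center in the frame of tray between -0.1 and 0.1 m and y of plain_plate_center in the frame of tray between -0.08 and 0.08 m and angle between plain_plate_center's own z axis and vertical below 0.17 rad and linear speed of plain_plate below 0.02 m/s and distance of notched_plate_center from where it was at the start of the episode below 0.02 m); the robot touches nothing.
It fails at once if the notched plate is moved by more than 20 mm (distance of notched_plate_center from where it was at the start of the episode above 0.02 m).
It also fails if it takes over 56 s, if anything falls off the work surface, if the arm or the gripper's body presses on something with over 40 N, if the wrist force passes 120 N, or if a joint passes its speed limit or range.

### The arm

A 7-joint arm with a two-finger parallel gripper is mounted at the origin on the work surface. World frame = base frame: x ahead of the robot, y to its left, z up, the work surface at z = 0. Lengths are in m, angles in rad, forces in N, time in s.
With the tool pointing down it reaches from about 0.4 to 0.925 m from the base axis. Payload 4.1 kg.
Tool frame: the origin (TCP) lies at the very end of the fingers, on their centre line; the grasp point (between the pads) lies 19 mm behind it (pinch_z is the distance from the TCP to the grasp point, in m); y points along the fingers, z is the direction in which the jaws open and shut, and the axes are right-handed (so a half turn about y gives the same grasp; the last joint's range is limited). The gripper opens to 85 mm and grips with 20 to 120 N. Pads are 22 mm wide; open, the fingers measure 114 mm over their backs; the gripper's body (76 mm by 85 mm) begins 54 mm behind the grasp point. The pads swing forward as they close: fully open they stand 13 mm farther back than shut.
Start: joints at [-1.34, 0.398, 0.045, 1.537, -0.019, 1.207, -0.051], TCP at [0.21, 0.615, 0.207] pointing down, gripper open.
Joint ranges: [-2.82, 2.82], [-0.49, 2.23], [-1.37, 1.46], [0, 2.46], [-1.36, 4.5], [0.23, 2], [-2.94, 2.94]. Speed limits (rad/s): [2.57, 2.57, 3.14, 3.14, 3.14, 3.14, 3.14].

### API

Orientations are given as a rotation vector (axis times angle).
In Python, from cell import * gives the robot as it stands.
- The arm moves only by the tool apply_moves, never from a script. Its argument "rows" is a list that holds one entry, the list of rows, each a list of 7 numbers: the shift along the tool's x, y, z in m, then the turn, a rotation vector about the tool's x, y, z in rad, then the opening, from -1 (shut) to 1 (fully open). In form: [[[dx, dy, dz, wx, wy, wz, grip], ...]]. A call has 1 to 8 rows; each row shifts and turns the commanded pose from where the row before left it, along the tool's axes as they then stand; what a row does not reach is not made up. A row lasts 1/8 s, in which the tool goes at most 62.5 mm and 10.7 degrees, less where a joint would pass 70% of its speed; a pose out of reach is approached as far as the arm can. A call with a gripper value outside its range is refused whole. The fingers move at their own pace and stop on an object; "newtons" is the grip in N (left out, the last holds). Time passes only in rows, so rows that do not move let the fingers close. It gives the time, the measured TCP pose, the force and the opening at its end, in the units of the state.
- observe(): the state, without advancing time (a new reading comes with each control period).
- grab_frame(name): name is "scene" or "top"; returns the picture (480x640x3 uint8, red, green, blue); there is no depth.
- camera_params(name): a dict with "K" (3x3 intrinsics, pixels), "k1" (the pictures are not rectified: a ray, as slopes to the right and down, at radius r is drawn at 1 + k1 r^2 times it, then the intrinsics apply), "view" (4x4, takes a point from world to camera coordinates). Camera axes: x right, y down, z forward; pixel columns grow to the right and rows downward; lengths in m; the calibration is good to about 2 mm. A picture is of the moment at which its call begins. camera_params takes no time and is no camera call.
- close_job(): hands the job in, once; it reports no verdict.
Trained networks look in the newest picture that a camera, given by its name, has taken for a name from the list of things; names that differ only in an ending like _2 or _b are one class to them, and where a whole thing is asked for, a point or a joint stands for the part that bears it (a point fixed in the world has none). Each returns a list of dicts, best first, with "score" (0 to 1); they miss things now and then, are a little off and sometimes report something else, mostly with a low value. They report only what shows in the picture. A call takes as long as a camera call.
- recognise(camera, thing): "centre" ([x, y, z] in m, in world coordinates, good to about 4 mm: the middle of the surface that is visible of it).
The state is a dict: "time": time; "joint_pos": joint angles; "dq": joint speeds; "joint_efforts": joint torques, N m; "tcp_pos": TCP position; "orientation": TCP orientation; "contact_force": force on the tool from outside, world axes, zero at the start; "torque": the same for the moment, N m; "finger_gap": opening from 0.0 (shut) to 1.0 (fully open).
Only numpy, scipy, OpenCV 4.12 (cv2) and the standard library are available. Lean on these libraries where they do the work, as an engineer would, in place of code of your own. Each camera call takes 0.05 s, during which the arm holds its last target.

## Working session

There is one attempt and no reset: what is moved stays moved. The work goes in short steps, Python scripts to look and compute and a tool call to move; the robot and the scene stay as the last step left them, time stands still between calls to the robot, and variables do not carry over. Pictures are saved under pics/ and viewed, and the job is handed in when it is done.

Besides the shell and the picture viewer there is one more tool, called after "Call:" in YAML: its name, and indented under it one key for each argument. apply_moves: Moves the arm, as the interface text tells. Its arguments: {"type":"object","properties":{"rows":{"type":"array","items":{"type":"array","items":{"type":"array","items":{"type":"number"}}}},"newtons":{"type":"number"}},"required":["rows"]}

```bash
mkdir -p pics; ls; python3 - <<'E'
from cell import *
import cv2,numpy as np
np.set_printoptions(precision=4,suppress=True)
s=observe();print(s)
for n in("scene","top"):
    im=grab_frame(n);cv2.imwrite(f"pics/{n}0.png",im[:,:,::-1]);p=camera_params(n);print(n,p)
    for t in("stand","plain_plate_center","notched_plate_center","tray"):
        print(t,[(np.round(d["centre"],4),round(d["score"],2)) for d in recognise(n,t)])
E
```

```text
pics
{'time': 0.0, 'joint_pos': array([-1.34  ,  0.3992,  0.045 ,  1.5379, -0.0187,  1.2069, -0.0507]), 'dq': array([ 0.0002, -0.0009,  0.0006,  0.0013, -0.0019,  0.0003, -0.0003]), 'joint_efforts': array([  0.0007, -47.5115,   1.3642, -25.4222,   0.0113,   0.0095,
         0.    ]), 'tcp_pos': array([0.2103, 0.6143, 0.206 ]), 'orientation': array([-1.5572,  0.2589, -0.2586]), 'contact_force': array([ 0.4805,  0.0244, -0.0287]), 'torque': array([ 0.0268, -0.029 ,  0.0064]), 'finger_gap': 0.9996111343580143}
scene {'K': array([[544.814 ,   0.    , 315.0014],
       [  0.    , 544.814 , 237.6333],
       [  0.    ,   0.    ,   1.    ]]), 'k1': -0.09268737016149296, 'view': array([[-0.1797,  0.9837,  0.0062,  0.1256],
       [ 0.5805,  0.1111, -0.8066, -0.2854],
       [-0.7942, -0.1414, -0.591 ,  1.3266],
       [ 0.    ,  0.    ,  0.    ,  1.    ]])}
stand [(array([0.6283, 0.2028, 0.0593]), 0.69), (array([0.604 , 0.2365, 0.0659]), 0.43)]
plain_plate_center [(array([0.6005, 0.2363, 0.0634]), 0.81)]
notched_plate_center [(array([0.5896, 0.172 , 0.0648]), 0.91)]
tray [(array([ 0.6078, -0.2032,  0.0057]), 0.64)]
top {'K': array([[616.5339,   0.    , 312.8853],
       [  0.    , 616.5339, 243.7464],
       [  0.    ,   0.    ,   1.    ]]), 'k1': 0.03819075419020925, 'view': array([[-0.0119, -0.9999,  0.0052,  0.0011],
       [-0.9836,  0.0108, -0.1799,  0.5954],
       [ 0.1798, -0.0072, -0.9837,  0.7967],
       [ 0.    ,  0.    ,  0.    ,  1.    ]])}
stand [(array([0.5255, 0.206 , 0.0614]), 0.81)]
plain_plate_center [(array([0.5936, 0.2384, 0.0654]), 0.64)]
notched_plate_center [(array([0.5826, 0.1853, 0.0692]), 0.77)]
tray [(array([ 0.6014, -0.2027,  0.0075]), 0.85)]
```

View pics/scene0.png

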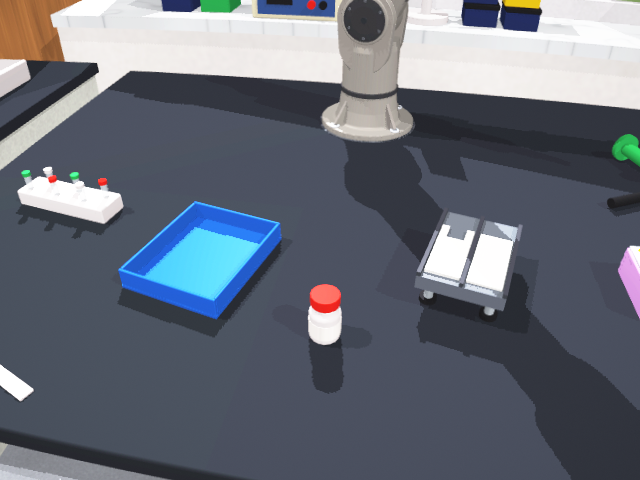

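View pics/top0.png

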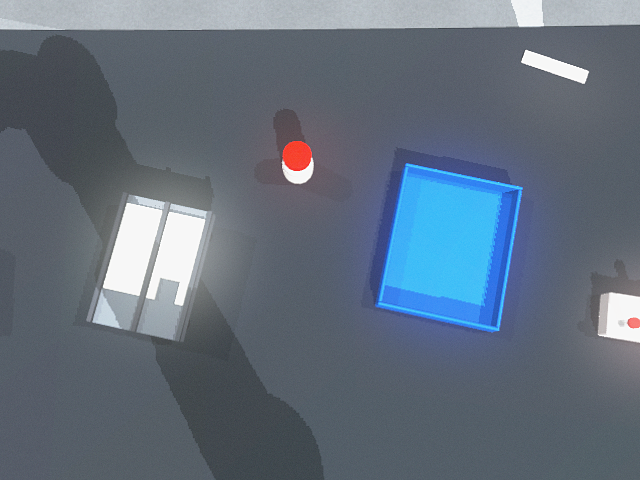

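The scene picture shows the stand around (470,260), with the notched plate in the left lane and the plain one in the right. It also shows the jar at (325,315) and the tray at (205,255). The top picture has the plain plate around (137,250), the notched one around (180,255), the tray around (450,247) and the jar at (297,160). I'll zoom in for corners.

```bash
python3 - <<'E'
import cv2
a=cv2.imread("pics/top0.png")
cv2.imwrite("pics/top0z.png",cv2.resize(a[180:350,70:230],None,fx=3.5,fy=3.5,interpolation=cv2.INTER_CUBIC))
cv2.imwrite("pics/top0t.png",cv2.resize(a[150:345,360:540],None,fx=3,fy=3,interpolation=cv2.INTER_CUBIC))
E
```

```text
(no output)
```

View pics/top0z.png

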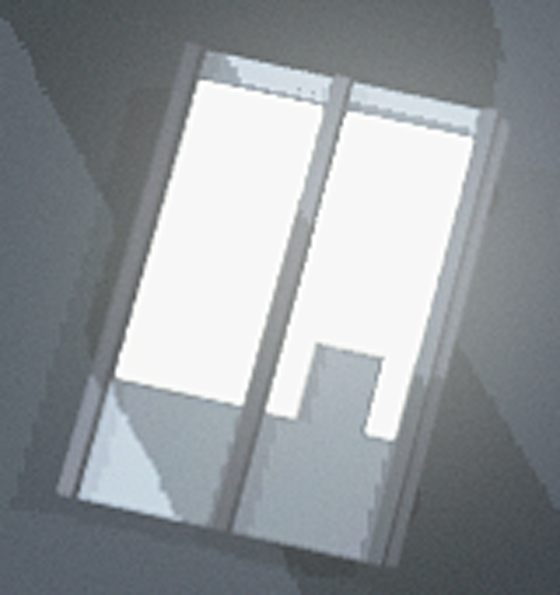

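View pics/top0t.png

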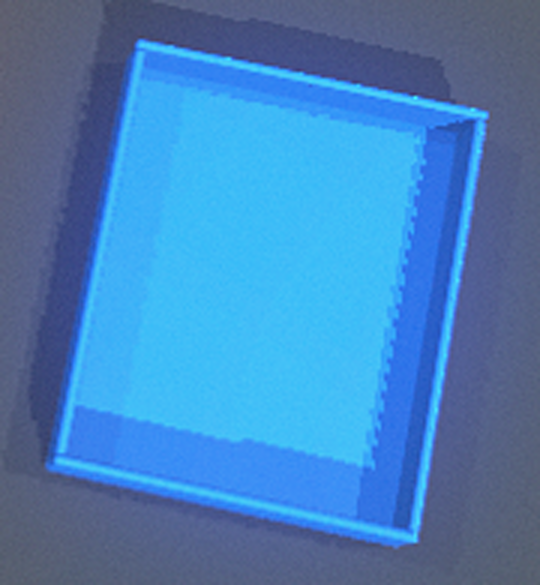

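The zoomed top view gives clear corners for the rails, both plates and the tray rim. Next I'll fit the poses to them.

```bash
cat > h.py <<'E'
import numpy as np
from scipy.optimize import least_squares
P={}
def params(n):
    if n not in P:
        from cell import camera_params
        P[n]=camera_params(n)
    return P[n]
def proj(n,X):
    p=params(n);X=np.atleast_2d(X);V=p["view"];c=X@V[:3,:3].T+V[:3,3]
    s=c[:,:2]/c[:,2:];r=(s**2).sum(1,keepdims=True);s=s*(1+p["k1"]*r)
    return s@p["K"][:2,:2].T+p["K"][:2,2]
def T(q,L):
    L=np.asarray(L,float);c,s=np.cos(q[2]),np.sin(q[2])
    return np.c_[q[0]+c*L[:,0]-s*L[:,1],q[1]+s*L[:,0]+c*L[:,1],L[:,2]]
def fit(n,L,px,q0):
    px=np.asarray(px,float)
    r=least_squares(lambda q:(proj(n,T(q,L))-px).ravel(),q0,loss="soft_l1")
    return r.x,proj(n,T(r.x,L))-px
def unz(u,f,ox,oy): return (np.asarray(u,float)+.5)/f-.5+[ox,oy]
def back(n,px,z):
    return least_squares(lambda q:(proj(n,[q[0],q[1],z])-px).ravel(),[.6,0]).x
E
python3 - <<'E'
from h import *
np.set_printoptions(precision=4,suppress=True)
L=[(-.09,.063,.067),(.09,.063,.067),(.09,-.063,.067),(-.09,-.063,.067),(.09,.003,.067),(-.09,.003,.067),(-.09,-.003,.067)]
px=unz([(58,494),(186,44),(497,109),(385,566),(331,76),(212,528),(234,532)],3.5,70,180)
q,r=fit("top",L,px,[.6,.2,0]);print("stand",q,r)
pl=unz([(200,80),(325,104),(243,405),(116,380)],3.5,70,180)
W=[back("top",p,.065) for p in pl]
c,s=np.cos(q[2]),np.sin(q[2]);R=np.array([[c,s],[-s,c]])
for w in W: print("plate",w,R@(w-q[:2]))
t=unz([(138,41),(488,112),(416,542),(48,466)],3,360,150)
L=[(.105,.085,.035),(.105,-.085,.035),(-.105,-.085,.035),(-.105,.085,.035)]
q,r=fit("top",L,t,[.6,-.2,0]);print("tray",q,r)
print("jar",back("top",(297,155),.075))
E
```

```text
stand [ 0.5664  0.2132 -0.2198] [[ 0.0725  0.5966]
 [-0.5148 -0.1379]
 [ 0.2858 -0.0425]
 [-0.0871 -0.28  ]
 [ 0.7357 -0.3925]
 [ 0.4798  0.2318]
 [-1.3655  0.0266]]
plate [0.6537 0.2489] [0.0774 0.0539]
plate [0.6436 0.1999] [0.0782 0.0039]
plate [0.5259 0.2272] [-0.0426  0.0049]
plate [0.5361 0.2757] [-0.0432  0.0544]
tray [ 0.5951 -0.1997 -0.2285] [[-0.4534 -0.7249]
 [-0.2212  0.0428]
 [-0.073   1.2884]
 [ 0.9236 -0.3048]]
jar [0.7163 0.0149]
```

```bash
cat >> h.py <<'E'
from scipy.spatial.transform import Rotation as Ro
ST=np.array([.5664,.2132,-.2198]);TR=np.array([.5951,-.1997,-.2285])
def W(q,x,y,z): return T(q,[(x,y,z)])[0]
def state():
    from cell import observe
    return observe()
def delta(pos,yaw,s=None):
    s=s or state();R=Ro.from_rotvec(s["orientation"])
    ch=[]
    for sg in(1,-1):
        z=sg*np.array([-np.sin(yaw),np.cos(yaw),0]);y=np.array([0,0,-1.]);x=np.cross(y,z)
        G=Ro.from_matrix(np.c_[x,y,z]);ch.append(((R.inv()*G).as_rotvec(),G))
    ch.sort(key=lambda a:np.linalg.norm(a[0]));w,G=ch[0]
    d=np.array(pos)-s["tcp_pos"]
    print("t",round(s["time"],3),"tcp",s["tcp_pos"].round(4),"gap",round(s["finger_gap"],3),"F",s["contact_force"].round(2))
    print("world d",d.round(4),"| turn",w.round(4),"| shift now",R.inv().apply(d).round(4),"| shift after turn",G.inv().apply(d).round(4))
    print("tool axes (cols, world) after turn\n",G.as_matrix().round(3))
def stand_pos():
    s=state();d=s["tcp_pos"][:2]-ST[:2];c,n=np.cos(ST[2]),np.sin(ST[2])
    print("tcp in stand",(c*d[0]+n*d[1]).round(4),(-n*d[0]+c*d[1]).round(4),s["tcp_pos"][2].round(4))
E
python3 - <<'E'
from h import *
delta(W(ST,.105,.030,.12),ST[2])
print(Ro.from_rotvec(state()["orientation"]).as_matrix().round(3))
E
```

```text
t 0.5 tcp [0.2105 0.615  0.2071] gap 0.999 F [-0.08 -0.83 -0.24]
world d [ 0.4649 -0.3954 -0.0871] | turn [-0.     -0.1099  0.    ] | shift now [ 0.5679  0.0871 -0.2236] | shift after turn [ 0.54    0.0871 -0.2845]
tool axes (cols, world) after turn
 [[ 0.976  0.     0.218]
 [-0.218  0.     0.976]
 [ 0.    -1.     0.   ]]
[[ 0.946  0.     0.324]
 [-0.324  0.     0.946]
 [ 0.    -1.     0.   ]]
```

Call:
apply_moves:
  rows:
    - [[0,0,0,0,-0.11,0,-1],[0.054,0,-0.0285,0,0,0,-1],[0.054,0,-0.0285,0,0,0,-1],[0.054,0,-0.0285,0,0,0,-1],[0.054,0,-0.0285,0,0,0,-1],[0.054,0,-0.0285,0,0,0,-1],[0.054,0,-0.0285,0,0,0,-1],[0.054,0,-0.0285,0,0,0,-1]]
  newtons: 30

```text
time: 1.5
tcp_pos: [0.5373, 0.3367, 0.2074]
orientation: [-1.563, 0.172, -0.173]
contact_force: [0.5, 0.7, 0.6]
finger_gap: 0.001
```

Call:
apply_moves:
  rows:
    - [[0.054,0,-0.0285,0,0,0,-1],[0.054,0,-0.0285,0,0,0,-1],[0.054,0,-0.0285,0,0,0,-1],[0,0.03,0,0,0,0,-1],[0,0.03,0,0,0,0,-1],[0,0,0,0,0,0,-1],[0,0,0,0,0,0,-1]]

```text
time: 2.38
tcp_pos: [0.6761, 0.2196, 0.1485]
orientation: [-1.563, 0.171, -0.174]
contact_force: [0.0, -0.0, 0.1]
finger_gap: 0.0
```

```bash
python3 - <<'E'
from h import *
delta(W(ST,.105,.030,.062),ST[2]);stand_pos()
from cell import *
import cv2
for n in("top","scene"): cv2.imwrite(f"pics/{n}1.png",grab_frame(n)[:,:,::-1])
a=cv2.imread("pics/scene1.png")[190:330,400:540];b=cv2.imread("pics/top1.png")[180:350,50:230]
cv2.imwrite("pics/m1.png",np.hstack([cv2.resize(a,(400,400)),cv2.resize(b,(400,400))]))
E
```

```text
t 2.375 tcp [0.6761 0.2196 0.1485] gap 0.0 F [ 0.02 -0.    0.12]
world d [-0.0007 -0.     -0.0865] | turn [-0.0011  0.0004  0.0017] | shift now [-0.0008  0.0865 -0.0003] | shift after turn [-0.0007  0.0865 -0.0002]
tool axes (cols, world) after turn
 [[ 0.976  0.     0.218]
 [-0.218  0.     0.976]
 [ 0.    -1.     0.   ]]
tcp in stand 0.1057 0.0302 0.1485
```

View pics/m1.png

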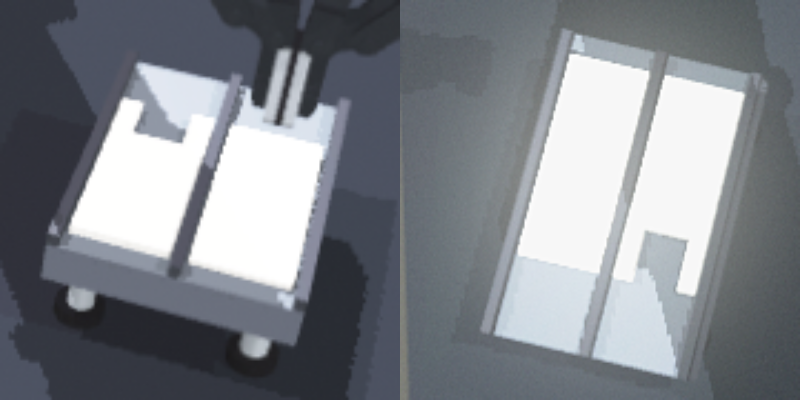

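The scene crop on the left shows the closed fingers hovering over the plain plate's lane, and both plates are undisturbed. Before going down, I'll check that the fingertip lines up with its projection.

```bash
python3 - <<'E'
from h import *
import cv2
for n in("top","scene"):
    a=cv2.imread(f"pics/{n}1.png");p=proj(n,state()["tcp_pos"])[0];print(n,p)
    cv2.circle(a,tuple(int(v) for v in p.round()),3,(0,255,0),1);cv2.imwrite(f"pics/{n}1b.png",cv2.resize(a,(400,300)))
cv2.imwrite("pics/m1b.png",np.hstack([cv2.imread("pics/top1b.png"),cv2.imread("pics/scene1b.png")]))
E
```

```text
top [131.35780701 167.82551007]
scene [492.87952493 246.7935399 ]
```

View pics/m1b.png

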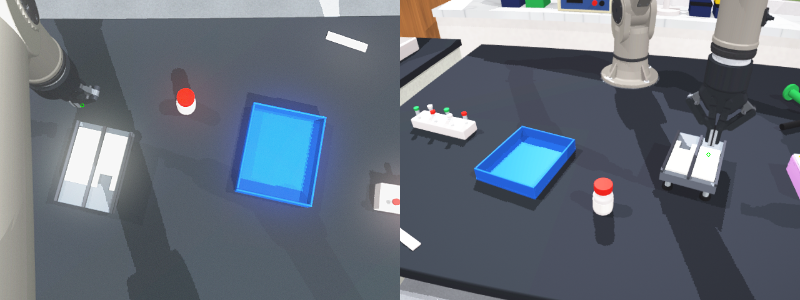

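The projected TCP (green) looks a bit off the visible fingertip in both views, so I'll zoom in.

```bash
python3 - <<'E'
from h import *
import cv2
o=[]
for n in("top","scene"):
    a=cv2.imread(f"pics/{n}1.png");p=proj(n,state()["tcp_pos"])[0]
    x,y=[int(v)-50 for v in p]; y-=15
    c=cv2.resize(a[y:y+100,x:x+100],(400,400),interpolation=cv2.INTER_CUBIC)
    cv2.circle(c,tuple(int(v) for v in (p-[x,y])*4),4,(0,255,0),1);o.append(c);print(x,y)
cv2.imwrite("pics/m1c.png",np.hstack(o))
E
```

```text
81 102
442 181
```

View pics/m1c.png

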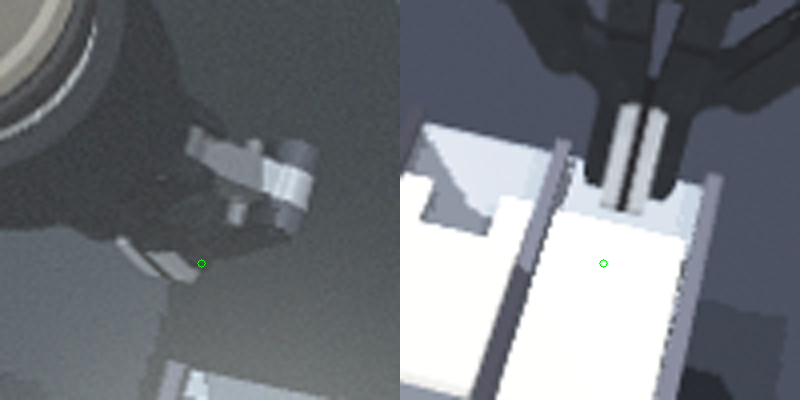

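```bash
python3 - <<'E'
from h import *
t=np.array([81+190/4,102+277/4]);s=np.array([442+220/4,181+208/4])
f=lambda X:np.r_[(proj("top",X)-t).ravel(),(proj("scene",X)-s).ravel()]
r=least_squares(f,[.67,.22,.15]);print(r.x,r.fun,state()["tcp_pos"])
# silver pad upper end in scene (233,104)
print(proj("scene",[[.676,.22,.15],[.676,.22,.17],[.666,.22,.165],[.687,.22,.15]]))
E
```

```text
[0.66766229 0.2205772  0.1638795 ] [-1.59345847 -0.08261187 -1.64326     0.21312379] [0.67648461 0.21969926 0.14920615]
[[493.21906703 246.07992884]
 [496.45452645 233.01340611]
 [494.95378059 231.66000303]
 [493.93908492 251.39786248]]
```

The triangulated visible tip is about 14 mm above the reported TCP. Behind the stand is free air, so I'll go down there and look again from close up.

Call:
apply_moves:
  rows:
    - [[0.003,0.025,0,0,0,0,-1],[0,0.025,0,0,0,0,-1],[0,0.022,0,0,0,0,-1],[0,0,0,0,0,0,-1],[0,0,0,0,0,0,-1]]

```text
time: 3.1
tcp_pos: [0.6795, 0.2189, 0.077]
orientation: [-1.563, 0.17, -0.174]
contact_force: [0.2, -0.2, 0.3]
finger_gap: 0.001
```

```bash
cat > look.py <<'E'
from h import *
from cell import *
import cv2,sys
k,half=sys.argv[1],int(sys.argv[2])
o=[];tc=state()["tcp_pos"]
if len(sys.argv)>3: tc=np.array([float(v) for v in sys.argv[3].split(",")])
for n in("top","scene"):
    a=np.ascontiguousarray(grab_frame(n)[:,:,::-1]);cv2.imwrite(f"pics/{n}{k}.png",a);p=proj(n,tc)[0]
    x=int(np.clip(p[0]-half,0,640-2*half));y=int(np.clip(p[1]-half,0,480-2*half))
    f=400/(2*half);c=cv2.resize(a[y:y+2*half,x:x+2*half],(400,400),interpolation=cv2.INTER_CUBIC)
    cv2.circle(c,tuple(int(v) for v in (p-[x,y])*f),3,(0,255,0),1);o.append(c);print(n,"offset",x,y,"f",f)
cv2.imwrite(f"pics/m{k}.png",np.hstack(o));stand_pos();s=state();print("F",s["contact_force"].round(2),"gap",round(s["finger_gap"],3),"t",s["time"])
E
python3 look.py 2 55
```

```text
top offset 92 126 f 3.6363636363636362
scene offset 426 236 f 3.6363636363636362
tcp in stand 0.1092 0.0302 0.0771
F [-0.28  0.36  1.02] gap 0.002 t 3.2
```

View pics/m2.png

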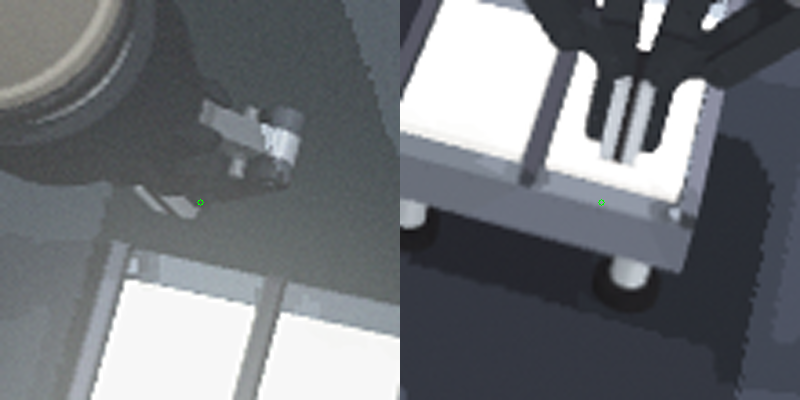

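```bash
python3 - <<'E'
from h import *
import cv2
o=[]
tc=state()["tcp_pos"];c,s=np.cos(ST[2]),np.sin(ST[2]);ex=np.array([c,s,0]);ey=np.array([-s,c,0])
for n,(x,y) in(("top",(50,110)),("scene",(400,180))):
    a=cv2.imread(f"pics/{n}2.png")[y:y+150,x:x+150];f=400/150;im=cv2.resize(a,(400,400),interpolation=cv2.INTER_CUBIC)
    def pt(X,col):
        for p in proj(n,X): cv2.circle(im,tuple(int(v) for v in ((p-[x,y])*f).round()),2,col,-1)
    pt(T(ST,[(i*.09,j,.067) for i in(-1,1) for j in(-.063,.063,.003,-.003)]),(0,0,255))
    pt(T(ST,[(i,j,.065) for i in(.0775,-.0425) for j in(.005,.055)]),(255,0,0))
    pt(np.array([tc+a*ex*.011+b*ey*.0145 for a in(-1,1) for b in(-1,1)]),(0,255,0))
    pt(np.array([tc+[0,0,.019]+a*ex*.011+b*ey*.0145 for a in(-1,1) for b in(-1,1)]),(0,255,255))
    o.append(im)
cv2.imwrite("pics/chk.png",np.hstack(o))
E
```

```text
(no output)
```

View pics/chk.png

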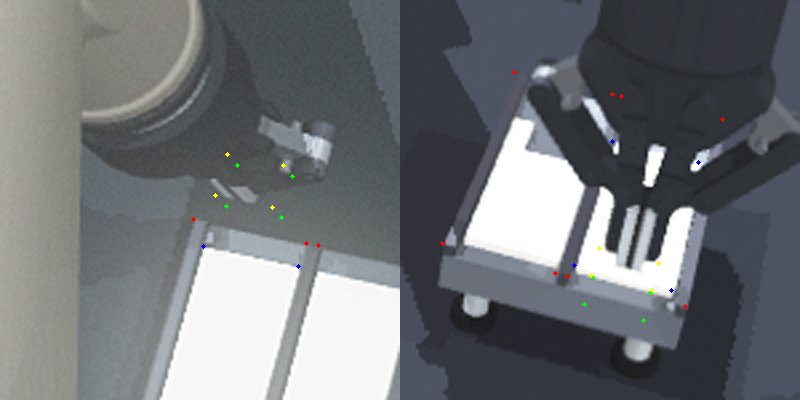

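The stand and plate project consistently in both views, within about 3 px. The visible fingertip sits higher than the reported TCP, so I'll descend further in the free air behind the stand and check again.

Call:
apply_moves:
  rows:
    - [[0.01,0.008,0,0,0,0,-1],[0,0.007,0,0,0,0,-1],[0,0,0,0,0,0,-1],[0,0,0,0,0,0,-1]]

```text
time: 3.7
tcp_pos: [0.6879, 0.2164, 0.0599]
orientation: [-1.564, 0.173, -0.172]
contact_force: [0.4, 0.7, -0.0]
finger_gap: 0.003
```

```bash
python3 look.py 3 40
```

```text
top offset 112 139 f 5.0
scene offset 437 265 f 5.0
tcp in stand 0.1181 0.0298 0.0603
F [ 0.29 -0.1  -0.08] gap 0.002 t 3.8
```

View pics/m3.png

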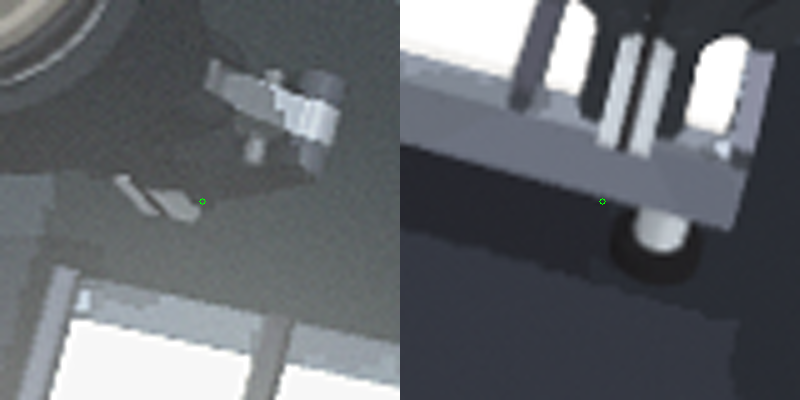

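```bash
python3 - <<'E'
from h import *
for px in [(482,295.4)]:
  for xs in(.107,.118,.129):
    r=least_squares(lambda q:(proj("scene",W(ST,xs,q[0],q[1]))-px).ravel(),[.03,.06]);print("scene",xs,r.x)
px=(112+175/5,139+217/5)
for xs in(.107,.118,.129):
    r=least_squares(lambda q:(proj("top",W(ST,xs,q[0],q[1]))-px).ravel(),[.03,.06]);print("top",xs,r.x)
E
```

```text
scene 0.107 [0.03201578 0.06940385]
scene 0.118 [0.03202797 0.07861251]
scene 0.129 [0.03204017 0.08782118]
top 0.107 [0.02862525 0.08196394]
top 0.118 [0.04457043 0.03297742]
top 0.129 [ 0.0605156 -0.0160091]
```

Both views put the visible tip about 22 mm above the reported TCP. I'll test it by pushing: if the TCP is right, the plate moves by about 1 cm; if not, the fingers pass above it.

Call:
apply_moves:
  rows:
    - [[-0.01,-0.003,0,0,0,0,-1],[-0.01,0,0,0,0,0,-1],[-0.008,0,0,0,0,0,-1],[-0.008,0,0,0,0,0,-1],[-0.007,0,0,0,0,0,-1],[0,0,0,0,0,0,-1],[0,0,0,0,0,0,-1]]

```text
time: 4.68
tcp_pos: [0.6464, 0.2256, 0.0632]
orientation: [-1.564, 0.172, -0.173]
contact_force: [0.2, -0.5, -0.5]
finger_gap: 0.002
```

```bash
python3 look.py 4 60
```

```text
top offset 84 147 f 3.3333333333333335
scene offset 423 224 f 3.3333333333333335
tcp in stand 0.0755 0.0294 0.0631
F [ 0.22 -0.76 -0.09] gap 0.002 t 4.775
```

View pics/m4.png

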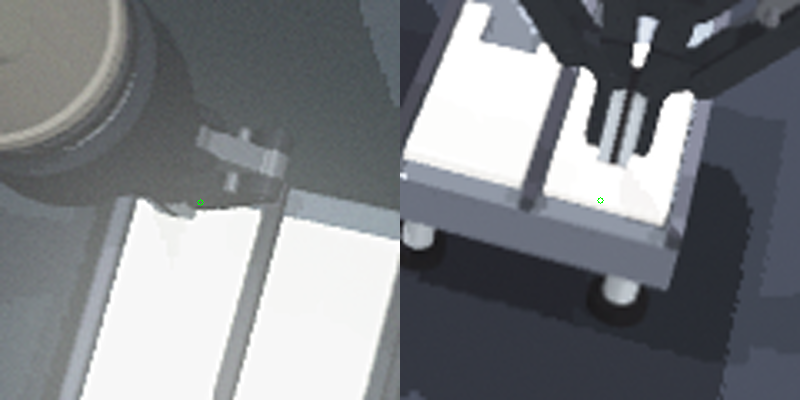

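The fingers passed over the plate at about (620,160) in the right crop and it didn't move, so the tips really are well above the reported TCP. I'll measure that offset with a gentle touch on the plate top, which is at z = 0.065.

Call:
apply_moves:
  rows:
    - [[-0.01,0.006,0,0,0,0,-1],[0,0.004,0,0,0,0,-1],[0,0.002,0,0,0,0,-1],[0,0,0,0,0,0,-1]]

```text
time: 5.28
tcp_pos: [0.6364, 0.2278, 0.0509]
orientation: [-1.564, 0.173, -0.172]
contact_force: [1.2, 0.5, -0.4]
finger_gap: -0.001
```

Call:
apply_moves:
  rows:
    - [[0,0.002,0,0,0,0,-1],[0,0.001,0,0,0,0,-1],[0,0,0,0,0,0,-1]]

```text
time: 5.65
tcp_pos: [0.6363, 0.2279, 0.048]
orientation: [-1.564, 0.173, -0.172]
contact_force: [-0.1, -0.0, 0.4]
finger_gap: -0.002
```

Call:
apply_moves:
  rows:
    - [[0,0.002,0,0,0,0,-1],[0,0.001,0,0,0,0,-1],[0,0,0,0,0,0,-1]]

```text
time: 6.02
tcp_pos: [0.6363, 0.2279, 0.045]
orientation: [-1.564, 0.173, -0.172]
contact_force: [0.3, -0.5, 1.0]
finger_gap: 0.0
```

Call:
apply_moves:
  rows:
    - [[0,0.002,0,0,0,0,-1],[0,0,0,0,0,0,-1]]

```text
time: 6.28
tcp_pos: [0.6361, 0.2279, 0.0429]
orientation: [-1.564, 0.173, -0.172]
contact_force: [0.1, 0.6, 0.2]
finger_gap: 0.003
```

Call:
apply_moves:
  rows:
    - [[0,0.002,0,0,0,0,-1],[0,0,0,0,0,0,-1]]

```text
time: 6.52
tcp_pos: [0.6364, 0.2279, 0.0411]
orientation: [-1.564, 0.172, -0.173]
contact_force: [0.7, 0.4, -0.0]
finger_gap: 0.003
```

```bash
python3 look.py 5 60
```

```text
top offset 86 158 f 3.3333333333333335
scene offset 421 231 f 3.3333333333333335
tcp in stand 0.065 0.0296 0.0411
F [0.2  0.24 0.05] gap -0.001 t 6.625
```

View pics/m5.png

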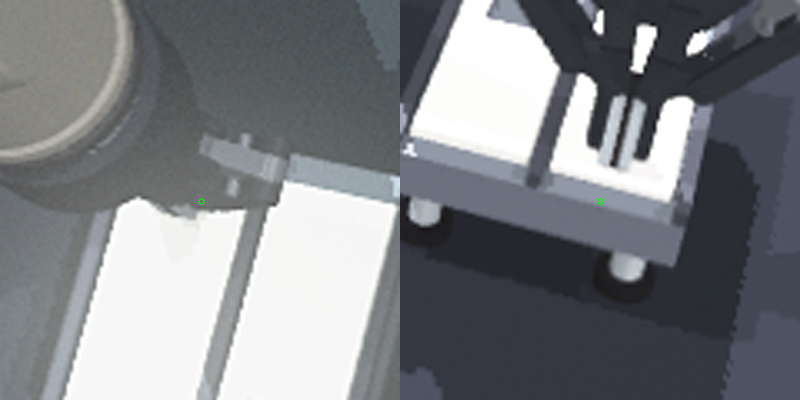

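The tip at (618,165) in the right crop is just above the plate and hasn't touched it yet. I'll keep going down.

Call:
apply_moves:
  rows:
    - [[0,0.002,0,0,0,0,-1],[0,0,0,0,0,0,-1]]

```text
time: 6.88
tcp_pos: [0.6364, 0.2279, 0.041]
orientation: [-1.563, 0.173, -0.172]
contact_force: [-3.9, -0.6, 9.3]
finger_gap: 0.003
```

Call:
apply_moves:
  rows:
    - [[0,0.002,0,0,0,0,-1],[0,0,0,0,0,0,-1]]

```text
time: 7.12
tcp_pos: [0.6364, 0.2279, 0.0409]
orientation: [-1.563, 0.173, -0.172]
contact_force: [-7.2, -2.4, 19.1]
finger_gap: 0.001
```

Call:
apply_moves:
  rows:
    - [[0,0.002,0,0,0,0,-1],[0,0,0,0,0,0,-1]]

```text
time: 7.38
tcp_pos: [0.6364, 0.228, 0.0408]
orientation: [-1.563, 0.173, -0.172]
contact_force: [-11.5, -3.1, 28.0]
finger_gap: -0.002
```

Contact is at reported TCP z = 0.041 against a plate top of 0.065, so the finger ends sit 24 mm behind the reported TCP, and the pictures agree. I'll back off and go down behind the plate with the tip at z ≈ 0.0625, then push.

Call:
apply_moves:
  rows:
    - [[0,-0.012,0,0,0,0,-1],[0,-0.002,0,0,0,0,-1],[0.025,0,0,0,0,0,-1],[0.024,0,0,0,0,0,-1],[0,0,0,0,0,0,-1],[0,0,0,0,0,0,-1]]

```text
time: 8.12
tcp_pos: [0.6829, 0.2175, 0.0481]
orientation: [-1.564, 0.174, -0.171]
contact_force: [-0.1, 0.0, -1.2]
finger_gap: 0.001
```

```bash
python3 - <<'E'
from h import *
delta(W(ST,.112,.030,.0385),ST[2]);stand_pos()
E
```

```text
t 8.125 tcp [0.6829 0.2175 0.0481] gap 0.001 F [-0.06  0.03 -1.22]
world d [-0.0007  0.0006 -0.0096] | turn [ 0.0005  0.0003 -0.0021] | shift now [-0.0008  0.0096  0.0004] | shift after turn [-0.0008  0.0096  0.0004]
tool axes (cols, world) after turn
 [[ 0.976  0.     0.218]
 [-0.218  0.     0.976]
 [ 0.    -1.     0.   ]]
tcp in stand 0.1128 0.0296 0.0481
```

Down 9.5 mm, then push to stand x ≈ 0.04.

Call:
apply_moves:
  rows:
    - [[0,0.0095,0,0,0,0,-1],[-0.012,0,0,0,0,0,-1],[-0.012,0,0,0,0,0,-1],[-0.012,0,0,0,0,0,-1],[-0.012,0,0,0,0,0,-1],[-0.012,0,0,0,0,0,-1],[-0.012,0,0,0,0,0,-1],[0,0,0,0,0,0,-1]]

```text
time: 9.12
tcp_pos: [0.6127, 0.2336, 0.0398]
orientation: [-1.564, 0.173, -0.171]
contact_force: [0.4, -0.2, -0.7]
finger_gap: -0.001
```

```bash
python3 look.py 6 80 0.55,0.24,0.065
```

```text
top offset 50 197 f 2.5
scene offset 408 163 f 2.5
tcp in stand 0.0415 0.0296 0.0394
F [-1.19 -0.5   0.29] gap 0.005 t 9.225
```

View pics/m6.png

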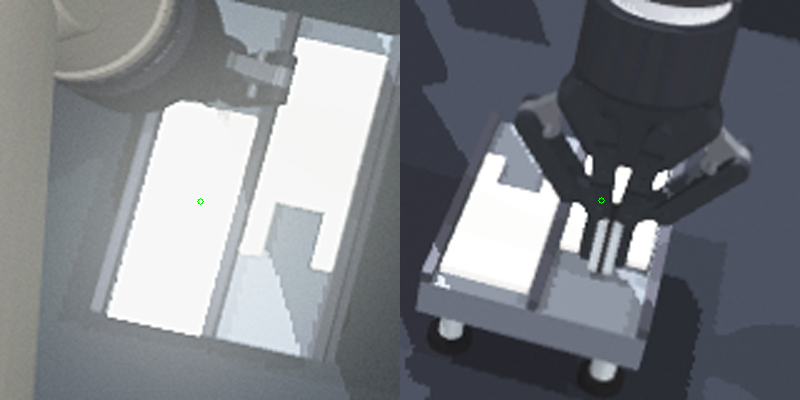

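The plate slides: its front end is now near the stand's front edge, at about (106,318) to (200,335) in the left crop, and the notched plate hasn't moved.

```bash
cat >> h.py <<'E'
def instand(w):
    c,s=np.cos(ST[2]),np.sin(ST[2]);return np.array([[c,s],[-s,c]])@(np.asarray(w)-ST[:2])
E
python3 - <<'E'
from h import *
for u in [(107,319),(200,335)]:
    print(instand(back("top",unz(u,2.5,50,197),.065)))
E
```

```text
[-0.0920965   0.05470314]
[-0.09028533  0.00483181]
```

Call:
apply_moves:
  rows:
    - [[-0.008,0,0,0,0,0,-1],[-0.008,0,0,0,0,0,-1],[-0.008,0,0,0,0,0,-1],[-0.007,0,0,0,0,0,-1],[-0.006,0,0,0,0,0,-1],[-0.003,0,0,0,0,0,-1],[0,0,0,0,0,0,-1],[0,0,0,0,0,0,-1]]

```text
time: 10.22
tcp_pos: [0.5747, 0.2416, 0.0395]
orientation: [-1.564, 0.173, -0.172]
contact_force: [0.4, -0.8, 0.3]
finger_gap: 0.004
```

```bash
python3 look.py 7 80 0.52,0.24,0.065
```

```text
top offset 49 219 f 2.5
scene offset 407 151 f 2.5
tcp in stand 0.002 0.0295 0.0395
F [ 0.86  0.35 -0.04] gap -0.003 t 10.325
```

View pics/m7.png

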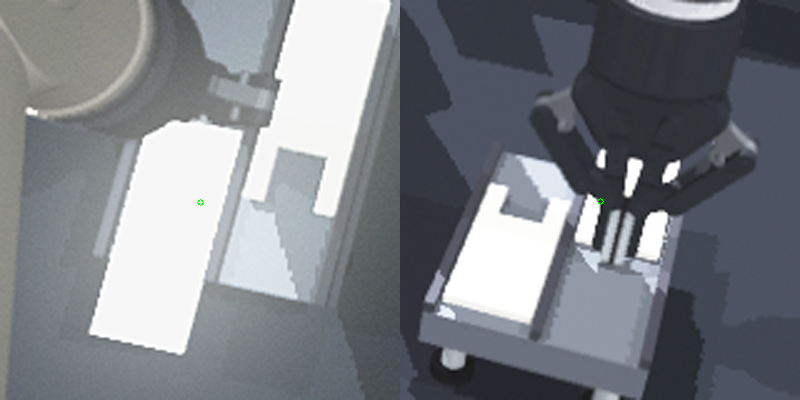

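```bash
python3 - <<'E'
from h import *
for u in [(89,334),(184,355)]:
    print(instand(back("top",unz(u,2.5,49,219),.065)))
E
```

```text
[-0.12929374  0.05517836]
[-0.12976335  0.00405897]
```

The plate's front is now 39.5 mm past the edge, with its centre at stand x ≈ -0.07, and it's flat. I'll back off, rise, open and move over the part that sticks out.

Call:
apply_moves:
  rows:
    - [[0.008,0,0,0,0,0,-1],[0,-0.03,0,0,0,0,-1],[0,-0.03,0,0,0,0,1],[-0.04,0,0,0,0,0,1],[-0.04,0,0,0,0,0,1],[-0.04,0,0,0,0,0,1],[0,0,0,0,0,0,1],[0,0,0,0,0,0,1]]

```text
time: 11.32
tcp_pos: [0.4669, 0.2659, 0.1]
orientation: [-1.563, 0.172, -0.174]
contact_force: [0.0, 0.5, 0.8]
finger_gap: 1.0
```

```bash
python3 look.py 8 90 0.48,0.26,0.065; python3 - <<'E'
from h import *
delta(W(ST,-.110,.030,.024),ST[2])
E
```

```text
top offset 22 240 f 2.2222222222222223
scene offset 407 128 f 2.2222222222222223
tcp in stand -0.1081 0.0294 0.0998
F [0.44 0.53 0.16] gap 1.001 t 11.425
t 11.425 tcp [0.4673 0.2655 0.0998] gap 1.001 F [0.44 0.53 0.16]
world d [-0.0017  0.001  -0.0758] | turn [-0.0004 -0.0017  0.0014] | shift now [-0.002   0.0758  0.0005] | shift after turn [-0.0019  0.0758  0.0006]
tool axes (cols, world) after turn
 [[ 0.976  0.     0.218]
 [-0.218  0.     0.976]
 [ 0.    -1.     0.   ]]
```

View pics/m8.png

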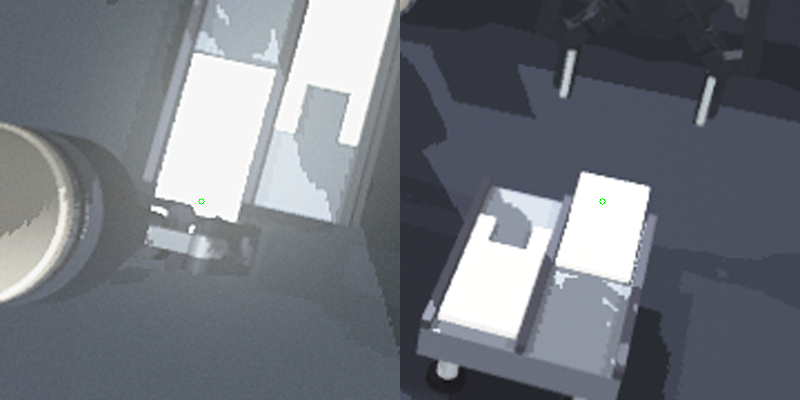

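The plate is still flat with its front sticking out, and the open fingers are above and beyond it. I'll check where the tips are.

```bash
python3 - <<'E'
from h import *
for u in [(167,97),(302,124)]:
  px=unz(u,400/180,407,128)
  for xs in(-.108,-.097):
    r=least_squares(lambda q:(proj("scene",W(ST,xs,q[0],q[1]))-px).ravel(),[.03,.1]);print(u,xs,r.x)
E
```

```text
(167, 97) -0.108 [-0.01419915  0.13608546]
(167, 97) -0.097 [-0.01354896  0.14187123]
(302, 124) -0.108 [0.079274   0.13666186]
(302, 124) -0.097 [0.07862711 0.14243962]
```

Tips are at z ≈ 0.138 (37 mm above the TCP when open, as expected) and straddle the plate evenly. I'll go down to TCP z ≈ 0.024 and close.

Call:
apply_moves:
  rows:
    - [[-0.002,0.025,0.0005,0,0,0,1],[0,0.025,0,0,0,0,1],[0,0.018,0,0,0,0,1],[0,0.008,0,0,0,0,1],[0,0,0,0,0,0,1],[0,0,0,0,0,0,1]]

```text
time: 12.18
tcp_pos: [0.4646, 0.2672, 0.0243]
orientation: [-1.563, 0.172, -0.174]
contact_force: [-0.1, 0.7, 0.3]
finger_gap: 1.0
```

```bash
python3 look.py 9 60 0.47,0.26,0.065
```

```text
top offset 52 278 f 3.3333333333333335
scene offset 437 155 f 3.3333333333333335
tcp in stand -0.1113 0.0306 0.0244
F [-0.67 -0.36 -1.99] gap 0.994 t 12.275
```

View pics/m9.png

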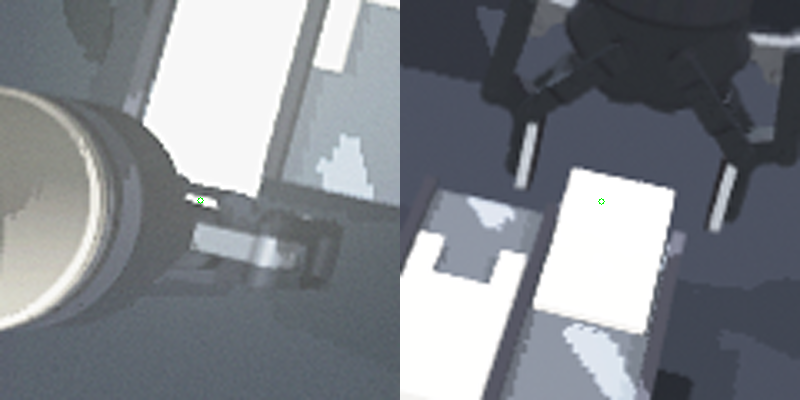

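The fingers straddle the projecting end, with tips at (522,188) and (715,230) and the plate centred between them. Closing.

Call:
apply_moves:
  rows:
    - [[0,0,0,0,0,0,-1],[0,0,0,0,0,0,-1],[0,0,0,0,0,0,-1],[0,0,0,0,0,0,-1],[0,0,0,0,0,0,-1],[0,0,0,0,0,0,-1]]
  newtons: 70

```text
time: 13.02
tcp_pos: [0.4638, 0.2672, 0.0241]
orientation: [-1.563, 0.172, -0.173]
contact_force: [-2.0, 0.3, 5.5]
finger_gap: 0.563
```

```bash
python3 look.py 10 60 0.47,0.26,0.065
```

```text
top offset 52 278 f 3.3333333333333335
scene offset 437 155 f 3.3333333333333335
tcp in stand -0.1119 0.0303 0.0241
F [-1.71 -0.55  5.91] gap 0.56 t 13.125
```

View pics/m10.png

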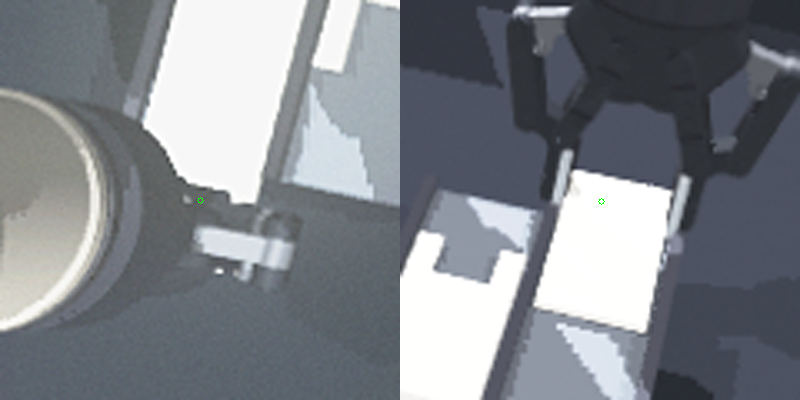

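The fingers hold both edges of the projecting part, and a gap of 0.56 (48 mm) fits the 50 mm plate. Lifting.

Call:
apply_moves:
  rows:
    - [[0,-0.005,0,0,0,0,-1],[0,-0.01,0,0,0,0,-1],[0,-0.015,0,0,0,0,-1],[0,-0.02,0,0,0,0,-1],[0,-0.025,0,0,0,0,-1],[0,0,0,0,0,0,-1],[0,0,0,0,0,0,-1],[0,0,0,0,0,0,-1]]

```text
time: 14.12
tcp_pos: [0.4629, 0.2665, 0.0976]
orientation: [-1.565, 0.174, -0.171]
contact_force: [-0.0, -0.0, -1.4]
finger_gap: 0.559
```

```bash
python3 look.py 11 90 0.50,0.25,0.12
```

```text
top offset 17 222 f 2.2222222222222223
scene offset 409 105 f 2.2222222222222223
tcp in stand -0.1124 0.0295 0.0977
F [-0.46 -0.73 -1.37] gap 0.556 t 14.225
```

View pics/m11.png

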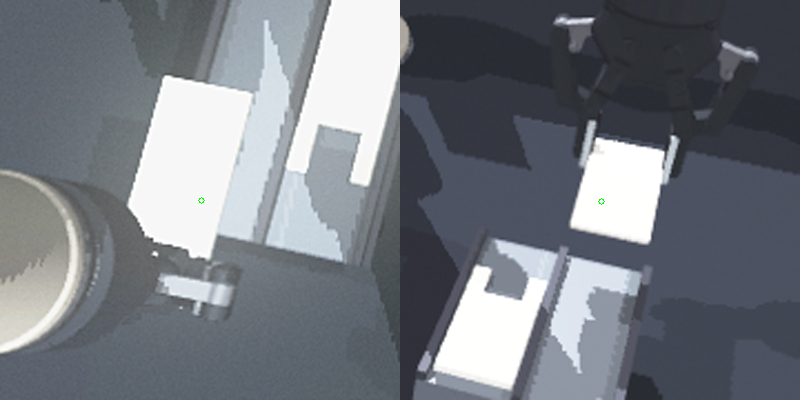

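The plate is lifted and held clear of the stand, and the notched plate is still in place. I'll check it is level by triangulating the back corners.

```bash
python3 - <<'E'
from h import *
f=400/180
def tri(u,v):
    a=unz(u,f,17,222);b=unz(v,f,409,105)
    r=least_squares(lambda X:np.r_[(proj("top",X)-a).ravel(),(proj("scene",X)-b).ravel()],[.5,.25,.12]);print(r.x,instand(r.x[:2]),abs(r.fun).max())
tri((165,75),(249,241));tri((253,93),(172,227));
delta(W(TR,-.042,0,.0976),TR[2])
E
```

```text
[0.56889128 0.26928303 0.13526626] [-0.00979669  0.05527692] 0.5375927107029383
[0.55854323 0.22146284 0.13310519] [-0.00946932  0.006351  ] 0.9000226898843948
t 14.225 tcp [0.4631 0.2665 0.0977] gap 0.556 F [-0.46 -0.73 -1.37]
world d [ 9.110e-02 -4.567e-01 -1.000e-04] | turn [ 0.0013  0.0088 -0.0011] | shift now [ 0.1884  0.0005 -0.4259] | shift after turn [ 1.922e-01  1.000e-04 -4.242e-01]
tool axes (cols, world) after turn
 [[ 0.974  0.     0.227]
 [-0.227  0.     0.974]
 [ 0.    -1.     0.   ]]
```

It's level to about 3° and well above the jar. Moving over to the tray.

Call:
apply_moves:
  rows:
    - [[0.01,-0.01,-0.02,0,0.009,0,-1],[0.016,0,-0.036,0,0,0,-1],[0.016,0,-0.036,0,0,0,-1],[0.016,0,-0.036,0,0,0,-1],[0.016,0,-0.036,0,0,0,-1],[0.016,0,-0.036,0,0,0,-1],[0.016,0,-0.036,0,0,0,-1],[0.016,0,-0.036,0,0,0,-1]]

```text
time: 15.22
tcp_pos: [0.5209, -0.0289, 0.1093]
orientation: [-1.564, 0.181, -0.182]
contact_force: [0.5, 0.7, -0.8]
finger_gap: 0.559
```

Call:
apply_moves:
  rows:
    - [[0.018,0,-0.036,0,0,0,-1],[0.018,0,-0.036,0,0,0,-1],[0.018,0,-0.036,0,0,0,-1],[0.016,0,-0.03,0,0,0,-1],[0.008,0,-0.014,0,0,0,-1],[0,0,0,0,0,0,-1],[0,0,0,0,0,0,-1]]

```text
time: 16.1
tcp_pos: [0.5623, -0.1895, 0.1084]
orientation: [-1.562, 0.179, -0.177]
contact_force: [0.5, 0.3, -1.4]
finger_gap: 0.563
```

```bash
python3 look.py 12 110 0.6,-0.2,0.08;  python3 - <<'E'
from h import *
delta(W(TR,-.043,0,.05),TR[2])
E
```

```text
top offset 348 125 f 1.8181818181818181
scene offset 88 112 f 1.8181818181818181
tcp in stand 0.084 -0.3937 0.1085
F [-0.35  0.7  -2.06] gap 0.556 t 16.2
t 16.2 tcp [ 0.5625 -0.1893  0.1085] gap 0.556 F [-0.35  0.7  -2.06]
world d [-0.0093 -0.0007 -0.0585] | turn [-0.0012  0.0023 -0.0007] | shift now [-0.0089  0.0585 -0.0028] | shift after turn [-0.0089  0.0585 -0.0027]
tool axes (cols, world) after turn
 [[ 0.974  0.     0.227]
 [-0.227  0.     0.974]
 [ 0.    -1.     0.   ]]
```

View pics/m12.png

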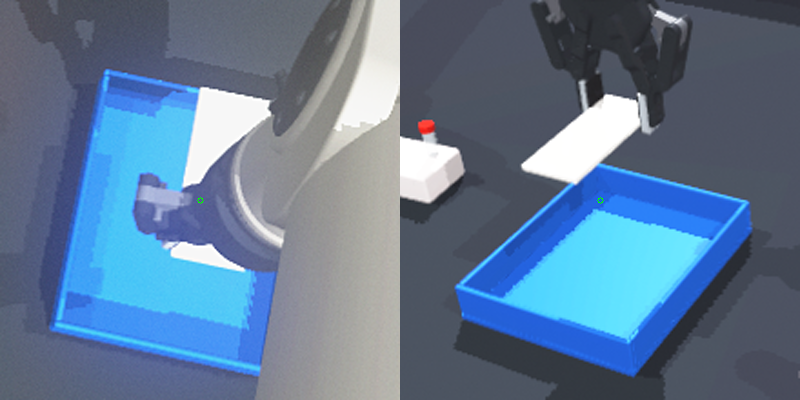

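The plate is above the tray and held at its front end. I'll go down inside, shifting by -9 mm in x.

Call:
apply_moves:
  rows:
    - [[-0.006,0.01,-0.0025,0,0.002,0,-1],[-0.003,0.02,0,0,0,0,-1],[0,0.025,0,0,0,0,-1],[0,0.025,0,0,0,0,-1],[0,0.015,0,0,0,0,-1],[0,0.008,0,0,0,0,-1],[0,0,0,0,0,0,-1],[0,0,0,0,0,0,-1]]

```text
time: 17.2
tcp_pos: [0.554, -0.192, 0.0064]
orientation: [-1.563, 0.18, -0.182]
contact_force: [1.0, -0.6, -1.9]
finger_gap: 0.558
```

```bash
python3 look.py 13 90 0.6,-0.2,0.03;  python3 - <<'E'
from h import *
delta(W(TR,-.043,0,-.022),TR[2])
E
```

```text
top offset 359 152 f 2.2222222222222223
scene offset 112 158 f 2.2222222222222223
tcp in stand 0.0762 -0.3981 0.0064
F [-0.05  0.22 -1.11] gap 0.565 t 17.3
t 17.3 tcp [ 0.554  -0.1919  0.0064] gap 0.565 F [-0.05  0.22 -1.11]
world d [-0.0007  0.002  -0.0284] | turn [-0.0001 -0.0023  0.0017] | shift now [-0.0012  0.0284  0.0017] | shift after turn [-0.0012  0.0284  0.0018]
tool axes (cols, world) after turn
 [[ 0.974  0.     0.227]
 [-0.227  0.     0.974]
 [ 0.    -1.     0.   ]]
```

View pics/m13.png

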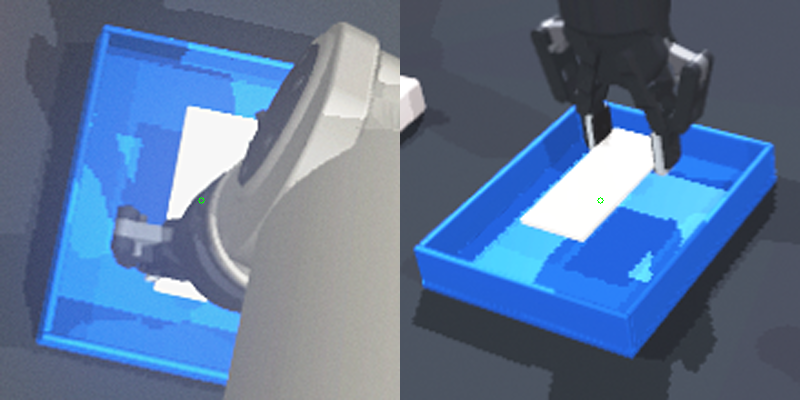

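The plate is inside the tray walls, centred and still held. Lowering carefully towards the floor.

Call:
apply_moves:
  rows:
    - [[0,0.008,0,0,0,0,-1],[0,0.008,0,0,0,0,-1],[0,0.006,0,0,0,0,-1],[0,0.003,0,0,0,0,-1],[0,0,0,0,0,0,-1],[0,0,0,0,0,0,-1]]

```text
time: 18.05
tcp_pos: [0.5534, -0.1918, -0.0193]
orientation: [-1.563, 0.181, -0.182]
contact_force: [0.2, -0.5, -1.4]
finger_gap: 0.557
```

Call:
apply_moves:
  rows:
    - [[0,0.002,0,0,0,0,-1],[0,0.001,0,0,0,0,-1],[0,0,0,0,0,0,-1]]

```text
time: 18.42
tcp_pos: [0.5535, -0.1917, -0.0216]
orientation: [-1.563, 0.181, -0.182]
contact_force: [-1.7, 0.5, 3.9]
finger_gap: 0.563
```

```bash
python3 look.py 14 80 0.59,-0.2,0.01
```

```text
top offset 366 171 f 2.5
scene offset 125 174 f 2.5
tcp in stand 0.0757 -0.398 -0.0216
F [-0.68  1.48  6.77] gap 0.559 t 18.525
```

View pics/m14.png

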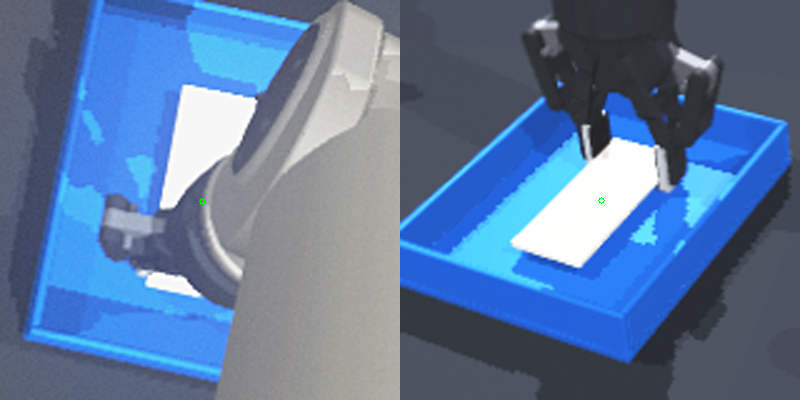

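Contact with the floor is felt at about 7 N, and the plate lies just over it. Releasing.

Call:
apply_moves:
  rows:
    - [[0,0,0,0,0,0,0.4],[0,0,0,0,0,0,0.6],[0,0,0,0,0,0,0.8],[0,0,0,0,0,0,0.8],[0,0,0,0,0,0,0.8]]

```text
time: 19.15
tcp_pos: [0.5532, -0.1917, -0.0225]
orientation: [-1.563, 0.181, -0.181]
contact_force: [-0.2, -0.2, 0.5]
finger_gap: 0.9
```

Call:
apply_moves:
  rows:
    - [[0,-0.01,0,0,0,0,0.8],[0,-0.03,0,0,0,0,0.8],[0,-0.05,0,0,0,0,0.8],[0,-0.05,0,0,0,0,0.8],[-0.05,-0.05,0,0,0,0,0.8],[-0.05,0,0.04,0,0,0,0.8],[0,0,0.04,0,0,0,0.8],[0,0,0,0,0,0,0.8]]

```text
time: 20.15
tcp_pos: [0.4814, -0.0899, 0.1627]
orientation: [-1.561, 0.175, -0.178]
contact_force: [-0.5, -1.1, 0.0]
finger_gap: 0.898
```

```bash
python3 look.py 15 80 0.59,-0.2,0.01; python3 - <<'E'
from h import *
from cell import *
print(recognise("scene","plain_plate_center"),recognise("scene","notched_plate_center"))
E
```

```text
top offset 366 171 f 2.5
scene offset 125 174 f 2.5
tcp in stand -0.0164 -0.3182 0.1624
F [-0.54 -0.34 -0.7 ] gap 0.902 t 20.25
[{'centre': [0.6026, -0.2033, 0.0093], 'score': 0.81}] [{'centre': [0.5925, 0.1731, 0.0615], 'score': 0.7}]
```

View pics/m15.png

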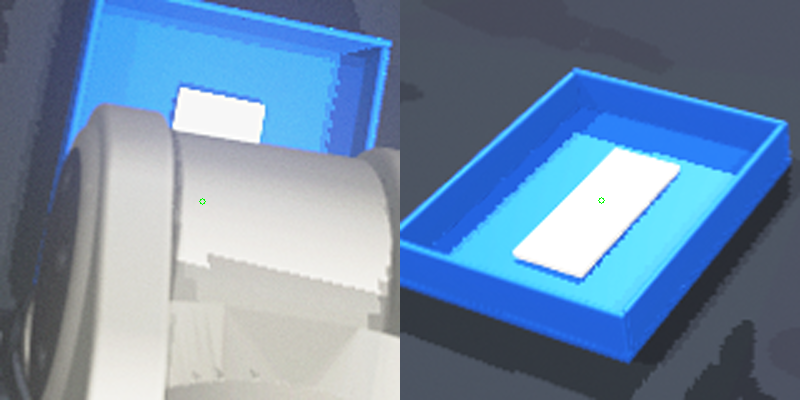

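View pics/scene15.png

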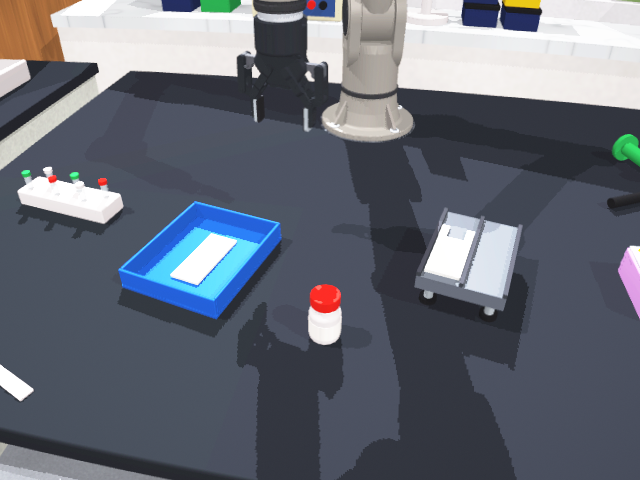

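The plain plate lies flat on the tray floor, around (205,258) in the full picture. The notched plate is still in its lane at about (450,252), and the arm is clear of everything. Handing in.

```bash
python3 -c "
from cell import *
print(close_job())"
```

```text
the job is handed in; nothing more can be done
None
```

The plain plate now lies flat on the wash tray's floor, and the notched plate is still in its lane. I handed the job in at about 20 s of the 56 s allowed; no verdict is reported.

- **What I did:** I pushed the plate from behind until it stuck out about 39.5 mm. I gripped it by its long edges at the projecting end, lifted it to about z = 0.135 and carried it to the tray. I let go after feeling contact of about 7 N at the tray floor.
- **Last checks:** The network put the plain plate at (0.603, -0.203, 0.009), about 8 mm from the tray's centre and flat in the picture. It put the notched plate at (0.593, 0.173), about 3 mm from its first reading, which is within the network's error. The arm was clear of everything with no contact force.
- **What disagreed:** The finger ends were not at the reported tool tip but 24 mm behind it when shut, and about 37 mm when open. My first push therefore passed over the plate without touching it. I measured the shut offset with a touch on the plate top of up to 28 N and corrected for it from then on.
- **Smaller deviation:** The plate sagged roughly 3° in the grip while it was carried.

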